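# Nest the biscuit pots on the banding wheel

### The arm

A 7-joint arm with a two-finger parallel gripper is mounted at the origin on the work surface. World frame = base frame: x ahead of the robot, y to its left, z up, the work surface at z = 0. Lengths are in m, angles in rad, forces in N, time in s.
With the tool pointing down it reaches from about 0.4 to 0.875 m from the base axis. Payload 6.5 kg.
Tool frame: the origin (TCP) lies between the finger pads; the fingertips stand 17 mm ahead of it and the grasp point (between the pads) lies 2 mm behind it; z points along the fingers, y is the line along which they close (so a half turn about z gives the same grasp; the last joint's range is limited). The gripper opens to 88 mm and grips with 3 to 60 N. Pads are 18 mm wide; open, the fingers measure 123 mm over their backs; the gripper's body (75 mm by 187 mm) begins 45 mm behind the grasp point.
Start: joints at [-1.362, 0.536, -0.004, 1.538, 0.003, 1.067, -0.071], TCP at [0.176, 0.626, 0.256] pointing down, gripper open.
Joint ranges: [-2.7, 2.7], [-0.37, 2.16], [-1.27, 1.26], [0.24, 2.4], [-1.31, 4.45], [0.19, 1.91], [-2.76, 2.76]. Speed limits (rad/s): [2.39, 2.39, 3.14, 3.14, 3.14, 3.14, 3.14].

### API

Orientations are given as a unit quaternion [x, y, z, w].
In Python, from cell import robot gives the robot as it stands. The module is installed in compiled form; this text tells all that it offers. Calls block until the motion is done:
- robot.move_to(position, orientation): joint-space move of the TCP to a pose.
- robot.movel(position, rotation=None, max_speed=0.15, force_limit=None): straight line of the TCP; rotation=None keeps the orientation; max_speed is the mean speed in m/s. With force_limit (N) it stops when the force on the tool has changed by that much, and returns True; else False.
- robot.goto_joints(angles): joint-space move.
- robot.ungrasp() and robot.gripper_close(strength=None): open the fingers fully, or close them until they stop; strength is the grip in N (None keeps the last).
- robot.pause(seconds).
- robot.inverse_kinematics(position, orientation): joint angles nearest the present ones, or None.
- robot.snapshot(name): name is "side" or "top" or "wrist"; returns the picture (384x512x3 uint8, red, green, blue); there is no depth.
- robot.get_calibration(name): a dict with "fx", "fy", "cx", "cy" (pixels), "xyz" and "orientation" of the camera in the world. Camera axes: x right, y down, z forward; pixel columns grow to the right and rows downward; lengths in m; the calibration is good to about 2 mm. The wrist camera is an equidistant fisheye: a pixel r from the principal point sees the ray r / f radians off the axis. A picture is of the moment at which its call begins: read the wrist's pose just before it. get_calibration takes no time and is no camera call; for the wrist camera it gives the pose at the moment of the call.
A pose or a line that the arm cannot do raises robot.MotionError and nothing moves.
- robot.job_done(): hands the job in; it is judged then, once.
Readings, each from a call of its own:
- robot.get_time_s(): time.
- robot.get_joints(): joint angles.
- robot.get_dq(): joint speeds.
- robot.get_joint_torque(): joint torques, N m.
- robot.get_tcp_pos(): TCP position.
- robot.get_orientation(): TCP orientation.
- robot.get_force(): force on the tool from outside, world axes, zero at the start.
- robot.get_wrist_torque(): the same for the moment, N m.
- robot.get_grip_width(): finger opening in m.
- robot.get_grasp_force(): force on a finger pad.
Only numpy, scipy, OpenCV 4.12 (cv2) and the standard library are available. Lean on these libraries where they do the work, as an engineer would, in place of code of your own. Each camera call takes 0.05 s, during which the arm holds its last target. There are 200 camera calls.

### The job

Take the two square pots out of the tilted drying rack and nest them one after the other into the matching pot on the banding wheel, so that one straight, upright stack of three stands on the wheel. Once each pot is in, press it down home with a steady push of about 10 newtons for half a second before you let go. The fired clay chips, so do not drop or bang the pots, and leave the round cup and everything else where it is.

Things in the scene. Friction and masses are not known exactly. Their poses are not given: they have to be found in the camera images.
- pot_low: square terracotta pot standing on the wheel, mouth up. 76 mm tall. Top 24 mm: a rim band with vertical faces, 64.6 mm square outside, 57.6 inside, its underside a flat ledge. Below it the body tapers from 54 mm square to 33 mm at the base; wall 3, floor 5 mm. 130 g. Origin: centre of the underside; z out of the mouth, x and y square to the faces
- pot_a: a pot identical to pot_low, hanging tilted by its ledge in a square hole of the rack, its rim band 24 mm proud of the board. Same origin and axes as pot_low. Nested home, its ledge sits on the rim of the pot below: origin 24 mm above that pot's, faces parallel (any quarter turn), about 1.8 mm play all round
- pot_b: a third identical pot, hanging tilted in another hole of the rack; all as for pot_a
- rack: fixed wooden drying rack: a board 130 x 330 x 12 mm tilted 35 degrees, low edge on its -x side (towards the robot), with three 56 mm square holes in a row along its y axis at y = -105, 0 and +105 mm, each holding one ware. Origin on the table; the middle of the board's upper face is 88 mm above it; its normal leans to -x
- wheel_base: banding wheel (decorator's turntable), round steel foot 120 mm wide with a 160 mm wide aluminium head that can turn about its upright axis with some friction; the head's flat top is 45 mm above the table. Origin: on the axis, at table height
- round_cup: round terracotta cup with a flange 65 mm wide and 8 mm high, 60 mm tall, that hangs in one of the rack's three holes in the same tilted way; not part of the job. Origin: centre of its underside, z out of its mouth
- glaze_jar: closed jar, 60 mm wide, 75 mm tall, bystander. Origin: centre of its underside
- slip_bottle: white bottle, 50 mm wide, 130 mm tall, bystander. Origin: centre of its underside
- bowl: white bowl, 120 mm wide, 50 mm tall, bystander. Origin: centre of its underside
- brush: glaze brush 170 mm long lying along its x axis, bystander. Origin: centre, on the table
- rib: flat spatula 180 mm long lying along its x axis, bystander. Origin: centre, on the table
- tin: low closed metal tin, 90 mm wide, 22 mm high, bystander. Origin: centre of its underside

How it is judged:
By the outcome, as a careful person would: the job done as asked, in the order asked, and still so for the second after the job is handed in, with the robot touching nothing.
It also fails if it takes over 59 s, if anything falls off the work surface, if the arm or the gripper's body presses on something with over 40 N, if the wrist force passes 120 N, or if a joint passes its speed limit or range.

## Working session

There is one attempt and no reset: what is moved stays moved. The work goes in short steps, each a Python script; the robot and the scene stay as the last script left them, time stands still between calls to the robot, and variables do not carry over. Pictures are saved under pics/ and viewed, at most 10 in all, crops included, and the job is handed in when it is done.

```bash
mkdir -p pics
python3 - <<'E'
from cell import robot
import cv2,numpy as np
for n in("side","top"):
    im=robot.snapshot(n); cv2.imwrite(f"pics/{n}0.png",im[:,:,::-1]); c=robot.get_calibration(n)
    print(n,{k:np.round(v,4).tolist() for k,v in c.items()})
a=[cv2.resize(cv2.imread(f"pics/{n}0.png"),(800,600),interpolation=cv2.INTER_CUBIC) for n in("side","top")]
for n,i in zip(("side","top"),a): cv2.imwrite(f"pics/{n}0b.png",i)
print(robot.get_time_s(),robot.get_orientation())
E
```

```text
side {'fx': 367.7358, 'fy': 367.7358, 'cx': 254.6582, 'cy': 189.6629, 'xyz': [0.2032, -1.0176, 0.6808], 'orientation': [0.8544, -0.1388, 0.0908, -0.4924]}
top {'fx': 406.5045, 'fy': 406.5045, 'cx': 261.2774, 'cy': 185.5674, 'xyz': [0.4369, -0.0296, 1.3379], 'orientation': [0.7141, -0.699, 0.0181, -0.0349]}
0.1 [ 1.36930819e-01  9.90580296e-01 -7.91676141e-04 -3.71042235e-05]
```

View pics/top0b.png

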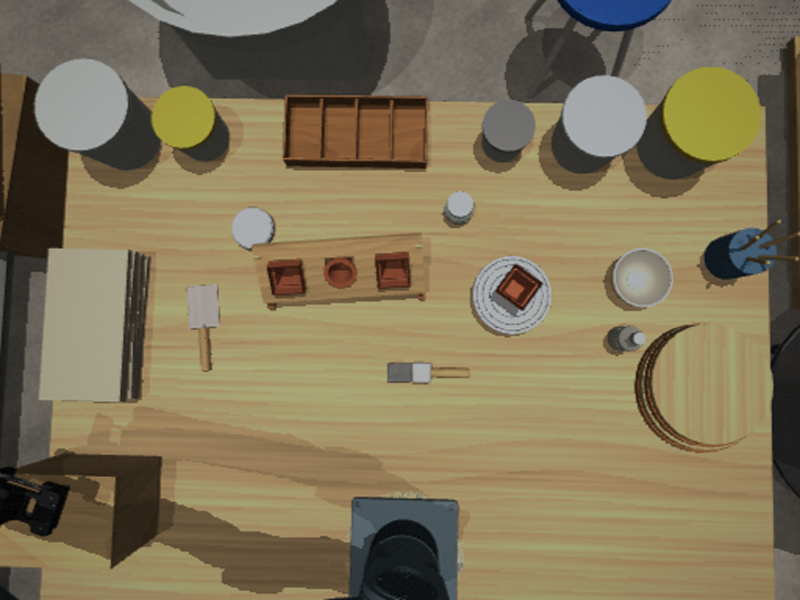

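View pics/side0b.png

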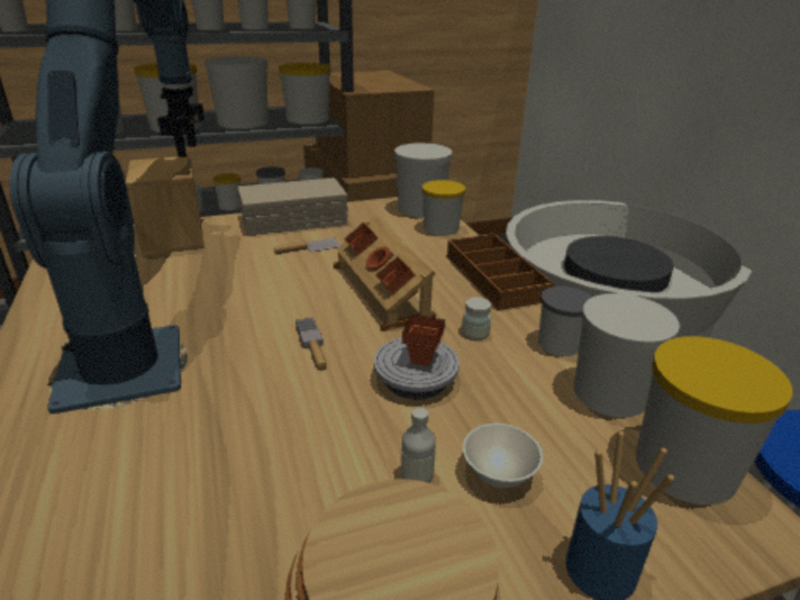

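The top view shows the rack with square pots at about (286,278) and (393,270), the cup between them at (340,272), and pot_low on the wheel at about (519,288). The side view agrees with this. I'll get coarse positions first, then use wrist views.

```bash
cat > h.py <<'E'
import numpy as np,cv2
from scipy.spatial.transform import Rotation as R
from cell import robot
def ray(c,u,v,fish=False):
    x,y=(u-c['cx'])/c['fx'],(v-c['cy'])/c['fy']
    if fish:
        r=np.hypot(x,y); d=np.array([x/r*np.sin(r),y/r*np.sin(r),np.cos(r)]) if r>1e-9 else np.array([0,0,1.])
    else: d=np.array([x,y,1.])
    return np.array(c['xyz']),R.from_quat(c['orientation']).apply(d/np.linalg.norm(d))
def plane(c,u,v,z,fish=False):
    o,d=ray(c,u,v,fish); return o+d*(z-o[2])/d[2]
def proj(c,P,fish=False):
    p=R.from_quat(c['orientation']).inv().apply(np.atleast_2d(P)-np.array(c['xyz']))
    if fish:
        rho=np.hypot(p[:,0],p[:,1]); k=np.arctan2(rho,p[:,2])/np.maximum(rho,1e-12)
        q=p[:,:2]*k[:,None]
    else: q=p[:,:2]/p[:,2:]
    return q*[c['fx'],c['fy']]+[c['cx'],c['cy']]
E
python3 - <<'E'
from h import *
np.set_printoptions(precision=4,suppress=True)
c=robot.get_calibration("top")
for n,u,v,z in [("L",286,278,.105),("cup",340,272,.1),("R",393,270,.105),("low",519,288,.121),("wheel",512,295,.045),("rackTL",253,243,.125),("rackTR",429,234,.125),("rackBL",268,307,.05),("rackBR",425,297,.05),("jar",253,228,.075),("bottle",459,207,.13)]:
    print(n,plane(c,u*.64,v*.64,z))
w=robot.get_calibration("wrist"); print(w)
T=R.from_quat(robot.get_orientation()); p=np.array(robot.get_tcp_pos())
print("cam in tool",T.inv().apply(np.array(w['xyz'])-p),(T.inv()*R.from_quat(w['orientation'])).as_matrix())
E
```

```text
L [0.5476 0.2407 0.105 ]
cup [0.5621 0.1356 0.1   ]
R [0.5675 0.0313 0.105 ]
low [ 0.536  -0.2117  0.121 ]
wheel [ 0.5276 -0.209   0.045 ]
rackTL [0.6126 0.303  0.125 ]
rackTR [ 0.6365 -0.0374  0.125 ]
rackBL [0.4925 0.2874 0.05  ]
rackBR [ 0.5196 -0.0323  0.05  ]
jar [0.6504 0.3179 0.075 ]
bottle [ 0.6892 -0.094   0.13  ]
{'fx': 297.3186396354542, 'fy': 297.3186396354542, 'cx': 259.6274821672399, 'cy': 193.3643254992426, 'xyz': array([0.109 , 0.6425, 0.3834]), 'orientation': array([0.79  , 0.5982, 0.0807, 0.1076])}
cam in tool [ 0.0694 -0.0017 -0.1285] [[-0.0001 -0.9639 -0.2664]
 [ 1.     -0.0002  0.0003]
 [-0.0004 -0.2664  0.9639]]
```

```bash
cat >> h.py <<'E'
RX=lambda yaw:R.from_euler('z',yaw)*R.from_euler('y',-np.radians(35))   # rack / hanging ware axes
DOWN=R.from_euler('y',np.pi)                                            # tool x=-x, y=y, z=-z
E
python3 - <<'E'
from h import *
import pickle
yaw=np.radians(5.4); Rk=RX(yaw); n=Rk.apply([0,0,1])
mid=np.array([.560,.136,.100])
lo=np.array([.536,-.212,.255]); th=np.arctan2(lo[1],lo[0])
V=[]
for nm,p,o in [("low0",lo,R.from_euler('z',th)),("low+",lo,R.from_euler('z',th+np.pi/2)),("low-",lo,R.from_euler('z',th-np.pi/2)),
            ("rk-",mid+.17*n,Rk*R.from_euler('z',-np.pi/2)),("rk0",mid+.17*n,Rk),("rk+",mid+.17*n,Rk*R.from_euler('z',np.pi/2))]:
    q=(o*DOWN).as_quat()
    try: robot.move_to(p.tolist(),q.tolist())
    except robot.MotionError as e: print(nm,e); continue
    robot.pause(.15)
    c=robot.get_calibration("wrist"); tp=(robot.get_tcp_pos(),robot.get_orientation()); im=robot.snapshot("wrist")
    V.append((nm,c,tp,im)); print(nm,robot.get_time_s(),np.round(robot.get_joints(),2))
pickle.dump(V,open("v.pkl","wb"))
t=np.zeros((576,768,3),np.uint8)
for i,(nm,c,tp,im) in enumerate(V):
    cv2.imwrite(f"pics/w_{nm}.png",im[:,:,::-1])
cv2.imwrite("pics/lows.png",np.vstack([np.hstack([cv2.resize(v[3],(400,300),interpolation=cv2.INTER_AREA) for v in V[k:k+2]]) for k in (0,2)])[:,:,::-1])
cv2.imwrite("pics/rks.png",np.vstack([np.hstack([cv2.resize(v[3],(400,300),interpolation=cv2.INTER_AREA) for v in (V+V)[k:k+2]]) for k in (3,5)])[:,:,::-1])
E
```

```text
low0 3.4917 [-0.25  0.5   0.76  1.77 -0.4   1.03  1.85]
low+ 5.0167 [ 0.83  0.51 -0.72  1.71  0.38  1.07  2.75]
low- 5.4667 [ 0.83  0.51 -0.72  1.71  0.38  1.07  2.75]
rk- the arm cannot take that pose within its joint ranges
rk0 the arm cannot take that pose within its joint ranges
rk+ 6.975 [ 0.26  0.13 -0.8   2.39  1.36  0.34  1.48]
```

View pics/lows.png

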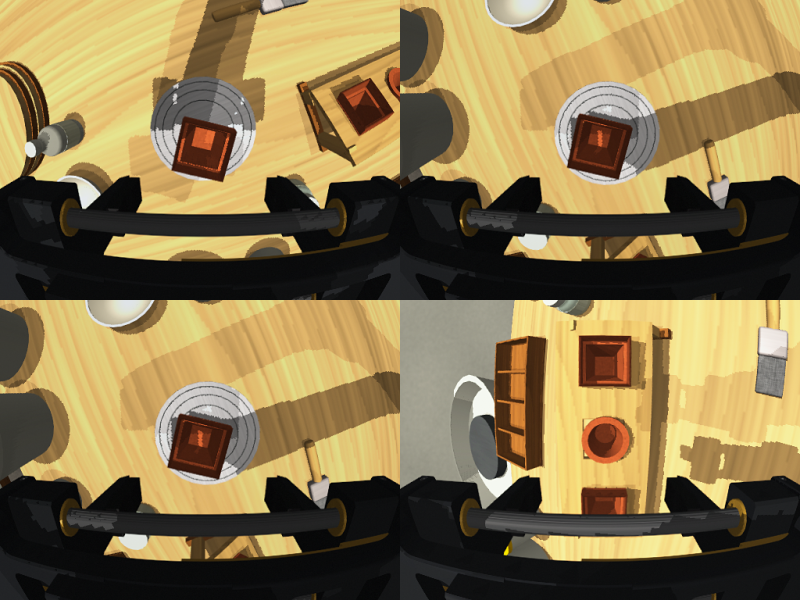

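View pics/rks.png

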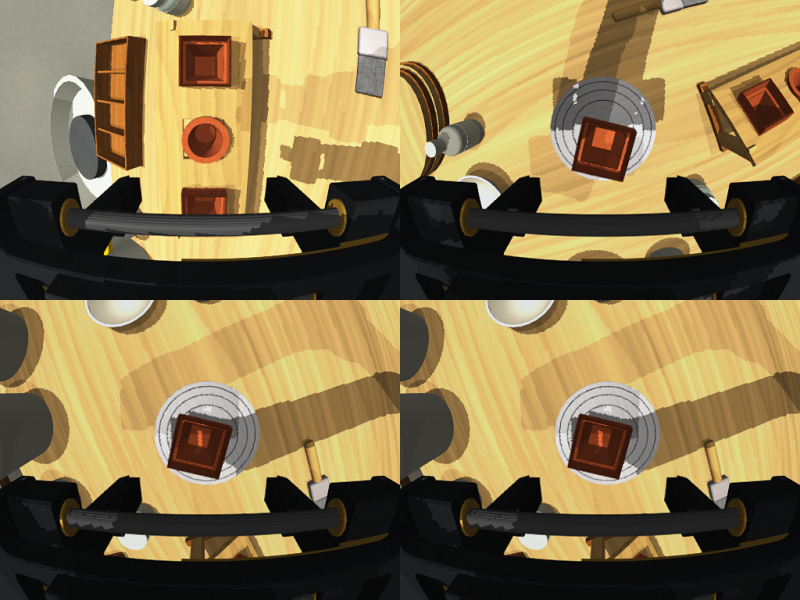

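The low views show pot_low's rim at about (205,148) and (200,146) in the 400x300 tiles. The rack view shows the right-hand pot at (205,61), the cup at (207,140) and the left-hand pot partly hidden at (207,203). Next come the IK checks and zoomed crops with the model overlaid.

```bash
cat >> h.py <<'E'
def sq(s,z): h=s/2; return np.array([[h,h,z],[-h,h,z],[-h,-h,z],[h,-h,z]])
def pot_low(x,y,yaw): return R.from_euler('z',yaw),np.array([x,y,.045])
def pot_rk(x,y,yaw,yo):  # hanging pot origin; ledge (z=52mm) on board face
    k=RX(yaw); return k,np.array([x,y,.088])+k.apply([0,yo,-.052])
E
python3 - <<'E'
from h import *
import pickle
V={v[0]:v for v in pickle.load(open("v.pkl","rb"))}
for n in V:
    T=R.from_quat(V[n][2][1]).as_matrix(); print(n,"toolx",T[:,0].round(2),"y",T[:,1].round(2),np.round(V[n][2][0],3))
yaw=np.radians(5.4)
L=pot_low(.536,-.212,np.radians(35))
tiles=[]
for n,(k,o),ctr in [("low0",L,None),("low+",L,None),("rk+",pot_rk(.56,.136,yaw,-.105),None),("rk+",pot_rk(.56,.136,yaw,.105),None)]:
    _,c,_,im=V[n]; P=o+k.apply(sq(.0646,.076)); q=proj(c,P,True); m=q.mean(0).astype(int); print(n,q.round(0).tolist())
    x0,y0=m-[50,37]; x0=max(x0,0);y0=max(y0,0); cr=cv2.resize(im[y0:y0+75,x0:x0+100],(400,300),interpolation=cv2.INTER_CUBIC)[:,:,::-1].copy()
    cv2.polylines(cr,[((q-[x0,y0]+.5)*4).astype(np.int32)],True,(0,255,0),1); cv2.putText(cr,f"{x0},{y0}",(5,15),0,.5,(255,0,0),1); tiles.append(cr)
cv2.imwrite("pics/cr.png",np.vstack([np.hstack(tiles[:2]),np.hstack(tiles[2:])]))
for yo in(-.105,.105):
    k,o=pot_rk(.56,.136,yaw,yo)
    for d in(0,.03,.06,.1,.15):
        for a in(0,90,180,270):
            s=robot.inverse_kinematics((o+k.apply([0,0,.073+d])).tolist(),(k*R.from_euler('z',a,degrees=True)*DOWN).as_quat().tolist())
            print(yo,d,a,None if s is None else np.round(s,2))
E
```

```text
low0 toolx [-0.93  0.37  0.  ] y [0.37 0.93 0.  ] [ 0.536 -0.212  0.255]
low+ toolx [-0.37 -0.93  0.  ] y [-0.93  0.37  0.  ] [ 0.536 -0.212  0.254]
low- toolx [-0.37 -0.93  0.  ] y [-0.93  0.37  0.  ] [ 0.536 -0.212  0.255]
rk+ toolx [ 0.09 -1.   -0.  ] y [-0.82 -0.08 -0.57] [0.463 0.126 0.239]
low0 [[310.0, 180.0], [251.0, 141.0], [213.0, 199.0], [270.0, 235.0]]
low+ [[268.0, 236.0], [307.0, 181.0], [248.0, 142.0], [210.0, 200.0]]
rk+ [[232.0, 111.0], [299.0, 111.0], [299.0, 46.0], [231.0, 45.0]]
rk+ [[237.0, 300.0], [293.0, 300.0], [295.0, 251.0], [235.0, 252.0]]
-0.105 0 0 [ 0.61  0.73 -0.92  2.29  2.15  0.59 -0.37]
-0.105 0 90 [ 0.45  0.63 -0.71  2.3   2.27  0.47  0.99]
-0.105 0 180 [ 0.31  0.58 -0.54  2.31  2.41  0.41  2.38]
-0.105 0 270 [-0.46  0.55  0.37  2.35  3.5   0.36  2.66]
-0.105 0.03 0 [ 0.65  0.64 -0.95  2.33  2.08  0.55 -0.35]
-0.105 0.03 90 [ 0.51  0.56 -0.78  2.33  2.18  0.45  1.07]
-0.105 0.03 180 [ 0.4   0.52 -0.64  2.34  2.29  0.39  2.49]
-0.105 0.03 270 [-0.47  0.46  0.37  2.39  3.5   0.31  2.67]
-0.105 0.06 0 [ 0.69  0.56 -0.99  2.36  2.01  0.49 -0.31]
-0.105 
[... 817 characters left out ...]
 [ 0.29  0.94 -1.26  2.22  1.86  1.13 -1.96]
0.105 0.06 0 [ 0.03  0.57 -0.88  2.25  1.73  0.74 -0.52]
0.105 0.06 90 [-0.13  0.5  -0.68  2.26  1.73  0.62  1.  ]
0.105 0.06 180 [-0.19  0.47 -0.6   2.26  1.73  0.59  2.55]
0.105 0.06 270 [ 0.28  0.83 -1.26  2.24  1.78  1.06 -1.98]
0.105 0.1 0 [ 0.01  0.44 -0.87  2.29  1.6   0.67 -0.46]
0.105 0.1 90 [-0.06  0.41 -0.78  2.29  1.59  0.63  1.1 ]
0.105 0.1 180 [-0.05  0.41 -0.8   2.29  1.59  0.63  2.67]
0.105 0.1 270 [ 0.26  0.64 -1.22  2.28  1.65  0.93 -1.98]
0.105 0.15 0 [-0.    0.27 -0.86  2.31  1.38  0.6  -0.32]
0.105 0.15 90 [ 0.03  0.29 -0.91  2.31  1.39  0.61  1.25]
0.105 0.15 180 None
0.105 0.15 270 [ 0.01  0.28 -0.88  2.31  1.39  0.6  -1.89]
```

View pics/cr.png

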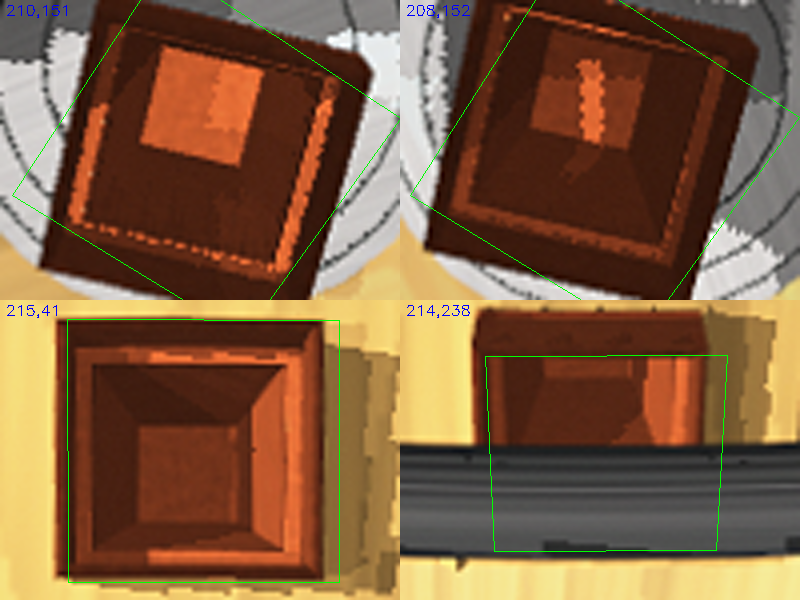

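Crops: pot_low's rim is turned about 17° from my guess, and the right-hand pot's outline is 3–4 px off the coarse model. I'll add the half-turned views and fit all the silhouettes together, including the camera offset.

```bash
cat > fit.py <<'E'
from h import *
import pickle
from scipy.optimize import least_squares
from scipy.ndimage import map_coordinates
Z=np.vstack([sq(.0646,.076),sq(.0646,.052),sq(.033,0)])
def mask(im,c,guess,fish):
    i=cv2.GaussianBlur(im,(3,3),0).astype(float); m=((i[...,0]>1.75*i[...,1])&(i[...,0]>30)).astype(np.uint8)
    m=cv2.morphologyEx(m,cv2.MORPH_OPEN,np.ones((3,3)))
    _,lab=cv2.connectedComponents(m); u,v=guess.astype(int)
    w=lab[max(v-15,0):v+16,u-15:u+16]; w=w[w>0]
    m=(lab==np.bincount(w).argmax()).astype(np.uint8)
    cs,_=cv2.findContours(m,cv2.RETR_EXTERNAL,cv2.CHAIN_APPROX_NONE); h=cv2.convexHull(np.vstack(cs))
    S=8; M=np.zeros((m.shape[0],m.shape[1]),np.uint8); cv2.drawContours(M,[h],-1,1,-1)
    return cv2.distanceTransform(M,2,5)-cv2.distanceTransform(1-M,2,5)+np.where(M>0,-.5,.5),M
def contour(c,k,o,fish,zs=Z):
    q=proj(c,o+k.apply(zs),fish).astype(np.float32); h=cv2.convexHull(q)[:,0]
    a=np.linspace(0,1,25)[:-1,None]
    return np.vstack([p*(1-a)+n*a for p,n in zip(h,np.roll(h,-1,0))])
def shift(c,tool,d):
    return {**c,'xyz':np.array(c['xyz'])+R.from_quat(tool[1]).apply(d)}
def sd(D,q): return map_coordinates(D,[q[:,1],q[:,0]],order=1,mode='nearest')
E
python3 - <<'E'
from fit import *
np.set_printoptions(precision=4,suppress=True)
V=pickle.load(open("v.pkl","rb")); V=[v for v in V if v[0]!="low-"]
def grab(nm):
    robot.pause(.15); c=robot.get_calibration("wrist"); tp=(robot.get_tcp_pos(),robot.get_orientation()); V.append((nm,c,tp,robot.snapshot("wrist"))); print(nm,robot.get_time_s())
j=np.array(robot.get_joints()); j[6]-=np.pi; robot.goto_joints(j.tolist()); grab("rk-")
robot.goto_joints([.83,.51,-.72,1.71,.38,1.07,2.75-np.pi]); grab("low-")
pickle.dump(V,open("v.pkl","wb"))
E
cat > solve.py <<'E'
from fit import *
np.set_printoptions(precision=4,suppress=True)
V=pickle.load(open("v.pkl","rb")); top=(robot.get_calibration("top"),cv2.imread("pics/top0.png")[:,:,::-1])
yaw=np.radians(5.4)
x0=np.array([.533,-.212,np.radians(35-17),.56,.136,yaw,.56,.136, 0,0,0, 0,0])
def pose(x,w): return pot_low(*x[:3]) if w=="low" else pot_rk(x[3],x[4],x[5],-.105) if w=="R" else pot_rk(x[6],x[7],x[5],.105)
obs=[]
for nm,c,tp,im in V:
    w="low" if nm[:3]=="low" else {"rk+":"R","rk-":"L"}[nm]
    k,o=pose(x0,w); g=proj(c,o+k.apply([0,0,.06]),True)[0]; D,M=mask(im,c,g,True); obs.append((nm,w,c,tp,D)); print(nm,w,"area",M.sum(),"border",np.argwhere(M)[:,0].max())
for w in("low","R","L"):
    k,o=pose(x0,w); g=proj(top[0],o+k.apply([0,0,.076]))[0]; D,M=mask(top[1],top[0],g,False); obs.append(("top",w,top[0],None,D)); print("top",w,M.sum())
def res(x,full=False):
    r=[]
    for nm,w,c,tp,D in obs:
        k,o=pose(x,w); cc=shift(c,tp,x[8:11]) if tp else {**c,'xyz':np.array(c['xyz'])+[x[11],x[12],0]}
        e=sd(D,contour(cc,k,o,tp is not None)); r.append(e*(1 if tp else .7))
    if full: return [(o[0],o[1],round(float(np.sqrt((e**2).mean())),2)) for o,e in zip(obs,r)]
    return np.concatenate([*[e if len(e)==0 else np.interp(np.linspace(0,1,150),np.linspace(0,1,len(e)),e) for e in r],x[8:13]/.002*3])
best=min((least_squares(res,np.r_[x0[:2],a,x0[3:]],loss='soft_l1',x_scale=np.r_[.01,.01,.1,.01,.01,.1,.01,.01,[.002]*5]) for a in np.radians([18,52,35,0,-20])),key=lambda s:s.cost)
x=best.x; np.save("x.npy",x); print(x,np.degrees(x[[2,5]]),best.cost); print(res(x,True))
tiles=[]
for nm,w,c,tp,D in obs:
    if not tp: continue
    k,o=pose(x,w); cc=shift(c,tp,x[8:11]); im=[v for v in V if v[0]==nm][0][3]
    qs=[proj(cc,o+k.apply(sq(s,.076)),True) for s in(.0646,.0576)]; m=qs[0].mean(0).astype(int); a,b=np.maximum(m-[44,44],0)
    cr=cv2.resize(im[b:b+99,a:a+88],(264,297),interpolation=cv2.INTER_CUBIC)[:,:,::-1].copy()
    for q in qs: cv2.polylines(cr,[((q-[a,b]+.5)*3).astype(np.int32)],True,(0,255,0),1)
    tiles.append(cr)
tiles.append(np.zeros_like(tiles[0])); cv2.imwrite("pics/fit.png",np.vstack([np.hstack(tiles[:3]),np.hstack(tiles[3:6])]))
E
python3 solve.py
```

```text
rk- 9.825
low- 11.3333
low0 low area 4804 border 231
low+ low area 4856 border 227
rk+ R area 4266 border 109
rk- L area 4215 border 107
low- low area 4841 border 224
top low 371
top R 392
top L 415
[ 0.5389 -0.2138  0.9154  0.5669  0.1351  0.0606  0.5625  0.1368  0.0006
  0.0003 -0.0019  0.0008 -0.0002] [52.4495  3.4746] 561.8834386910899
[('low0', 'low', 0.94), ('low+', 'low', 1.05), ('rk+', 'R', 0.94), ('rk-', 'L', 0.77), ('low-', 'low', 0.92), ('top', 'low', 1.79), ('top', 'R', 1.43), ('top', 'L', 1.29)]
```

View pics/fit.png

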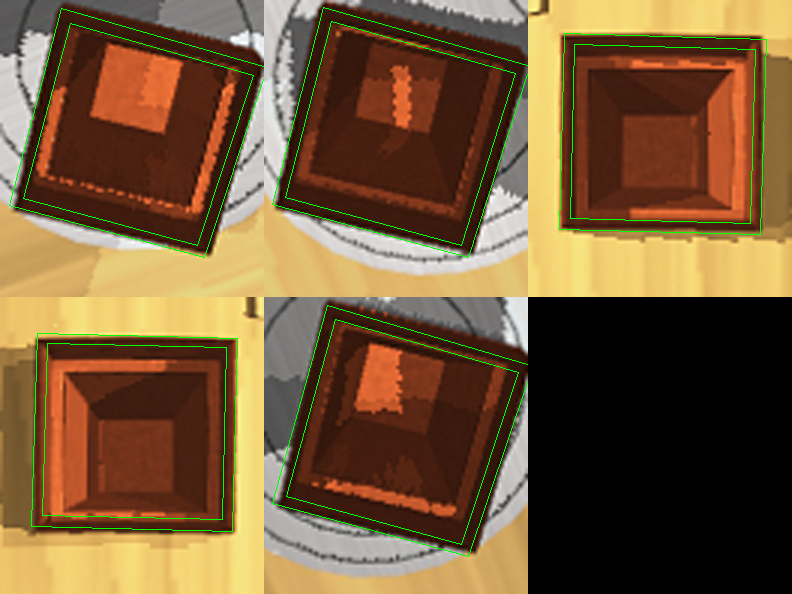

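The overlay is within about 1–2 px but has systematic residuals: the coarse top masks are poor and the pots' yaw is slightly off. I'll refit without the top view, adding a mask bias, a camera rotation and a separate yaw for each pot.

```bash
cat > solve2.py <<'E'
from fit import *
np.set_printoptions(precision=4,suppress=True,linewidth=150)
V=pickle.load(open("v.pkl","rb")); x1=np.load("x.npy")
# low x,y,yaw | R x,y(rim-centre on face),yaw | L | hand d(3) | rot(3) | bias
def pose(x,w):
    if w=="low": return pot_low(*x[:3])
    i=3 if w=="R" else 6; return pot_rk(x[i],x[i+1],x[i+2],-.105 if w=="R" else .105)
x0=np.r_[x1[:5],.085,x1[6:8],.085,0,0,0,0,0,0,0]
obs=[]
for nm,c,tp,im in V:
    w="low" if nm[:3]=="low" else {"rk+":"R","rk-":"L"}[nm]
    k,o=pose(x0,w); D,M=mask(im,c,proj(c,o+k.apply([0,0,.06]),True)[0],True); obs.append((nm,w,c,tp,D))
def cam(c,tp,x):
    cc=shift(c,tp,x[9:12]); cc['orientation']=(R.from_quat(c['orientation'])*R.from_rotvec(x[12:15])).as_quat(); return cc
def res(x,full=False):
    r=[]
    for nm,w,c,tp,D in obs:
        k,o=pose(x,w); r.append(sd(D,contour(cam(c,tp,x),k,o,True))-x[15])
    if full: return [(o[0],round(float(np.sqrt((e**2).mean())),2),round(float(e.mean()),2)) for o,e in zip(obs,r)]
    return np.concatenate([*[np.interp(np.linspace(0,1,150),np.linspace(0,1,len(e)),e) for e in r],x[9:12]/.002*5,x[12:15]/ROT*5])
for ROT in (1e-5,.006):
    s=least_squares(res,x0,loss='soft_l1',x_scale=np.r_[[.01,.01,.1]*3,[.002]*3,[.005]*3,1])
    x=s.x; print(ROT,s.cost,x,np.degrees(x[[2,5,8]])); print(res(x,True))
    for w in("R","L"):
        k,o=pose(x,w); print(w,o+k.apply([0,0,.052]))
np.save("x2.npy",x)
E
python3 solve2.py
```

```text
1e-05 123.03605837501556 [ 0.539  -0.2139  0.9189  0.5649  0.1351  0.0865  0.5652  0.1357  0.0853 -0.      0.0002 -0.0001 -0.      0.      0.     -0.6524] [52.6469  4.958   4.8893]
[('low0', 0.76, -0.09), ('low+', 0.89, -0.11), ('rk+', 0.37, 0.01), ('rk-', 0.24, -0.02), ('low-', 0.78, 0.03)]
R [0.574  0.0305 0.088 ]
L [0.5563 0.2403 0.088 ]
0.006 130.74717427566654 [ 0.5391 -0.214   0.9166  0.5649  0.135   0.0887  0.5653  0.1359  0.0889 -0.0001  0.0002 -0.0005  0.0007 -0.0005  0.0001 -0.6003] [52.5145  5.0801  5.0935]
[('low0', 0.8, -0.09), ('low+', 0.91, -0.15), ('rk+', 0.36, 0.01), ('rk-', 0.22, -0.04), ('low-', 0.79, -0.01)]
R [0.5742 0.0304 0.088 ]
L [0.5559 0.2405 0.088 ]
```

```bash
cat > s3.py <<'E'
exec(open("solve2.py").read().split("for ROT")[0])
x=np.load("x2.npy"); x[9:15]=0; L=[o for o in obs if o[1]=="low"]
def cont(y,c): return contour(c,R.from_euler('xyz',[y[4],y[5],y[2]]),np.array([y[0],y[1],.045+y[3]]),True)
def r2(y,sel=L,tilt=True): return np.concatenate([*[np.interp(np.linspace(0,1,200),np.linspace(0,1,len(e)),e) for e in [sd(D,cont(y,c))-y[6] for _,_,c,tp,D in sel]],y[4:6]*(0 if tilt else 1e5),y[3:4]*(0 if tilt else 1e5)])
for sel,t in((L,False),(L,True),*[([l],False) for l in L]):
  s=least_squares(r2,np.r_[x[:3],0,0,0,-.6],args=(sel,t),loss='soft_l1',x_scale=[.01,.01,.1,.01,.05,.05,1]); y=s.x
  print([o[0] for o in sel],t,s.cost,y,np.degrees(y[2]))
  for nm,w,c,tp,D in sel:
    e=sd(D,cont(y,c))-y[6]; print(nm,e[::24//3].round(1))
E
python3 s3.py
```

```text
['low0', 'low+', 'low-'] False 160.03581838486326 [ 0.5391 -0.214   0.9166 -0.     -0.     -0.     -0.6002] 52.51446598562247
low0 [-2.1 -0.2  0.5 -1.6 -0.1  0.6 -2.2 -0.4  0.4  0.5  0.3 -0.6 -1.6  0.2  0.9 -0.6 -0.3 -0.9]
low+ [-1.5 -0.3  0.4 -2.3 -0.5  0.4 -3.  -0.3  0.8 -0.2 -0.5 -1.4 -2.3  0.1  0.8 -0.2  0.  -0.4]
low- [-2.  -0.   0.4 -2.2 -0.3  0.4 -2.1 -0.   1.   1.   0.2 -0.7 -1.5  0.2  0.8  0.1  0.2 -0.6]
['low0', 'low+', 'low-'] True 62.075687882148536 [ 0.5394 -0.2142  0.9451 -0.0011 -0.0025  0.0002 -0.5856] 54.15083231184974
low0 [-1.3  0.1  0.5 -0.8  0.4  0.6 -1.3 -0.2  0.2  0.2  0.  -0.2 -0.9  0.5  0.9 -0.8 -0.5 -0.4]
low+ [-0.5  0.7  0.3 -1.4 -0.   0.2 -2.4 -0.2  0.8 -0.6 -0.7 -0.9 -1.7  0.7  1.  -0.5 -0.2 -0. ]
low- [-1.3  0.2  0.1 -1.4  0.1  0.4 -1.1  0.3  0.7  0.   0.3 -0.1 -1.   0.6  0.1 -0.3 -0.3 -0.3]
['low0'] False 45.10714265626584 [ 0.5391 -0.2143  0.9178 -0.      0.     -0.     -0.8231] 52.585624118993
low0 [-1.6  0.3  0.8 -1.5 -0.1  0.5 -2.2 -0.4  0.3  0.7  0.4 -0.2 -1.3  0.7  1.4 -0.1  0.1 -0.4]
['low+'] False 60.386552874472386 [ 0.5392 -0.214   0.9166 -0.      0.     -0.     -0.6014] 52.51710392248979
low+ [-1.3 -0.3  0.5 -2.4 -0.5  0.4 -3.1 -0.4  0.8 -0.2 -0.5 -1.3 -2.2  0.2  0.8 -0.2  0.1 -0.3]
['low-'] False 17.835417652907154 [ 0.539  -0.2139  0.9395 -0.     -0.      0.     -0.6629] 53.829196047505775
low- [-1.3  0.4  0.1 -1.6 -0.1  0.3 -1.6 -0.   0.5  0.   0.2 -0.3 -1.1  0.6  0.3 -0.1 -0.  -0.1]
```

```bash
cat > s4.py <<'E'
exec(open("solve2.py").read().split("for ROT")[0])
from scipy.optimize import minimize
x=np.load("x2.npy"); S=16
def fit(sel,kf,y0):
    def cost(y):
        t=0
        for _,_,c,tp,D in sel:
            k,o=kf(y); h=contour(c,k,o,True); m=np.zeros(D.shape,np.uint8); cv2.fillPoly(m,[np.round(h*S).astype(np.int32)],255,cv2.LINE_AA,4)
            t+=np.abs(m/255.-np.clip(D+.5-y[3],0,1)).sum()
        return t
    return min((minimize(cost,np.r_[y0[:2],y0[2]+d,-.3],method='Nelder-Mead',options=dict(initial_simplex=np.r_[[np.r_[y0[:2],y0[2]+d,-.3]],[np.r_[y0[:2],y0[2]+d,-.3]+v for v in np.diag([.002,.002,.03,.4])]],maxiter=300)) for d in(0,.04)),key=lambda s:s.fun)
for nm in("low0","low+","low-",None,"rk+","rk-"):
    sel=[o for o in obs if (o[0]==nm if nm else o[1]=="low")]; w=sel[0][1]
    i={"low":0,"R":3,"L":6}[w]
    s=fit(sel,(lambda y:pot_low(*y[:3])) if w=="low" else (lambda y:pot_rk(y[0],y[1],y[2],-.105 if w=="R" else .105)),x[i:i+3])
    print(nm,s.fun,s.x,np.degrees(s.x[2]))
E
python3 s4.py
```

```text
low0 83.16079350894708 [ 0.539  -0.2139  0.9593 -1.1882] 54.96127357586068
low+ 91.91376371575504 [ 0.5389 -0.2144  0.9605 -1.1843] 55.03421656905843
low- 79.23827742314828 [ 0.5393 -0.2137  0.9572 -1.1853] 54.846148517044135
None 307.1217487396173 [ 0.539  -0.2141  0.9574 -1.1951] 54.85749019460553
rk+ 77.53732037053172 [ 0.5645  0.1351  0.092  -0.851 ] 5.269321528808922
rk- 32.92276147346871 [ 0.5655  0.1358  0.0918 -1.2812] 5.257537171704002
```

The silhouette fits agree. pot_low is at (0.539, -0.214) with yaw 54.9°. The rack's mid-face is at (0.565, 0.1355) with yaw 5.25°, and the two pots sit 105 mm either side of it, as specified. Now I'll grasp the right-hand pot.

```bash
cat >> h.py <<'E'
LOW=(.539,-.214,np.radians(54.9)); YAW=np.radians(5.25); RC={-1:(.5645,.1351),1:(.5655,.1358)}
GZ=.0715   # TCP height in the pot frame
def pick(side,a=90,grip=35):
    k,o=pot_rk(*RC[side],YAW,side*.105); q=(k*R.from_euler('z',a,degrees=True)*DOWN).as_quat().tolist()
    P=lambda d:(o+k.apply([0,0,GZ+d])).tolist()
    robot.move_to(P(.085),q)
    hit=robot.movel(P(.03),max_speed=.15,force_limit=8) or robot.movel(P(0),max_speed=.06,force_limit=6)
    print("hit",hit,"err mm",k.inv().apply(np.array(robot.get_tcp_pos())-P(0))*1e3,robot.get_force())
    if hit: return
    robot.gripper_close(grip); robot.pause(.1)
    print("w",robot.get_grip_width(),"f",robot.get_grasp_force(),robot.get_force(),robot.get_time_s())
def lift(side,a=90):
    k,o=pot_rk(*RC[side],YAW,side*.105); P=lambda d:(o+k.apply([0,0,GZ+d])).tolist()
    robot.movel(P(.08),max_speed=.12,force_limit=15)
    up=(R.from_euler('z',YAW)*R.from_euler('z',a,degrees=True)*DOWN).as_quat().tolist()
    p=P(.08); p[2]=.20+GZ; robot.movel(p,up,max_speed=.15)
    print("lifted w",robot.get_grip_width(),robot.get_force(),robot.get_time_s())
E
python3 - <<'E'
from h import *
np.set_printoptions(precision=3,suppress=True)
pick(-1)
E
```

```text
Traceback (most recent call last):
  File "h.py", line 30, in pick
    robot.move_to(P(.085),q)
    ~~~~~~~~~~~~~^^^^^^^^^^^
cell.MotionError: the arm cannot take that pose within its joint ranges
```

Run:
```python
from h import *
for side in(-1,1):
  k,o=pot_rk(*RC[side],YAW,side*.105)
  for a in(0,90,180,270):
    for d in(0,.06,.07,.08,.09):
      s=robot.inverse_kinematics((o+k.apply([0,0,GZ+d])).tolist(),(k*R.from_euler('z',a,degrees=True)*DOWN).as_quat().tolist())
      if s is not None: print(side,a,d,np.round(s,2))
```

```text
-1 0 0 [ 0.46  0.64 -0.73  2.29  2.25  0.48 -0.55]
-1 0 0.06 [ 0.45  0.45 -0.69  2.36  2.18  0.35 -0.56]
-1 0 0.07 [ 0.46  0.42 -0.7   2.37  2.15  0.33 -0.54]
-1 0 0.08 [ 0.47  0.39 -0.71  2.38  2.12  0.31 -0.51]
-1 0 0.09 [ 0.5   0.36 -0.73  2.38  2.07  0.3  -0.47]
-1 90 0 [ 0.72  0.84 -1.07  2.28  2.08  0.7   1.35]
-1 90 0.06 [ 0.6   0.51 -0.88  2.35  2.06  0.44  1.18]
-1 90 0.07 [ 0.61  0.48 -0.88  2.36  2.04  0.41  1.19]
-1 180 0 [ 0.01  0.53 -0.18  2.31  2.79  0.32  1.91]
-1 180 0.06 [ 0.01  0.37 -0.18  2.38  2.71  0.23  1.97]
-1 180 0.07 [ 0.01  0.34 -0.19  2.39  2.69  0.22  1.99]
-1 270 0 [ 0.72  0.84 -1.07  2.28  2.08  0.7  -1.79]
-1 270 0.06 [ 0.74  0.61 -1.06  2.35  1.97  0.55 -1.82]
-1 270 0.07 [ 0.75  0.57 -1.06  2.35  1.95  0.52 -1.82]
1 0 0 [-0.31  0.6  -0.4   2.2   1.92  0.53 -0.75]
1 0 0.06 [-0.16  0.49 -0.63  2.25  1.73  0.6  -0.57]
1 0 0.07 [-0.14  0.47 -0.67  2.26  1.69  0.61 -0.54]
1 0 0.08 [-0.11  0.46 -0.71  2.26  1.66  0.62 -0.52]
1 0 0.09 [-0.08  0.44 -0.75  2.27  1.63  0.63 -0.49]
1 90 0 [-0.06  0.68 -0.72  2.18  1.88  0.71  0.96]
1 90 0.06 [-0.39  0.44 -0.36  2.26  1.74  0.48  0.94]
1 90 0.07 [-0.39  0.41 -0.36  2.27  1.7   0.47  0.97]
1 90 0.08 [-0.55  0.37 -0.18  2.29  1.66  0.41  0.97]
1 90 0.09 [-0.56  0.35 -0.18  2.3   1.61  0.41  1.01]
1 180 0 [-0.93  0.59  0.34  2.23  2.44  0.22  1.69]
1 180 0.06 [-0.98  0.43  0.33  2.3   1.94  0.21  2.2 ]
1 180 0.07 [-0.99  0.41  0.34  2.3   1.84  0.22  2.29]
1 180 0.08 [-1.    0.38  0.34  2.31  1.75  0.22  2.39]
1 180 0.09 [-1.02  0.35  0.35  2.32  1.66  0.23  2.48]
1 270 0 [-0.28  0.6  -0.45  2.2   1.91  0.56 -2.3 ]
1 270 0.06 [-0.76  0.42  0.08  2.28  1.81  0.31 -2.35]
1 270 0.07 [-0.7   0.39 -0.01  2.29  1.73  0.34 -2.26]
1 270 0.08 [-0.62  0.37 -0.11  2.29  1.67  0.38 -2.19]
1 270 0.09 [-0.55  0.35 -0.2   2.29  1.61  0.41 -2.13]
```

```bash
sed -i 's/P(\.085)/P(.065)/; s/P(\.08)/P(.065)/g' h.py
python3 - <<'E'
from h import *
np.set_printoptions(precision=3,suppress=True)
pick(-1)
E
```

```text
hit False err mm [-0.092  0.145  0.121] [0.533 0.383 0.361]
w 0.06427414009284683 f 34.99388784170151 [ 1.77  -1.012  5.785] 14.4167
```

```bash
cat >> h.py <<'E'
def over(a,z0):   # pot origin height z0 above pot_low's axis; pick the nearest quarter turn
    j=np.array(robot.get_joints()); best=None
    for m in range(4):
        q=(R.from_euler('z',LOW[2]+np.radians(a+90*m))*DOWN).as_quat().tolist()
        s=robot.inverse_kinematics([LOW[0],LOW[1],z0+GZ],q)
        if s is not None and (best is None or np.abs(s-j).max()<best[0]): best=(np.abs(s-j).max(),q,m)
    print("turn",best[2],best[0]); robot.move_to([LOW[0],LOW[1],z0+GZ],best[1])
E
python3 - <<'E'
from h import *
np.set_printoptions(precision=3,suppress=True)
lift(-1); over(90,.135); robot.pause(.1)
print(robot.get_tcp_pos(),robot.get_force(),robot.get_wrist_torque(),robot.get_grip_width(),robot.get_time_s())
import pickle
pickle.dump((robot.get_calibration("wrist"),robot.get_tcp_pos(),robot.get_orientation(),w:=robot.snapshot("wrist")),open("h1.pkl","wb")); s=robot.snapshot("side")
a=cv2.resize(w[130:322,128:384],(400,300)); b=cv2.resize(s[150:270,190:350],(400,300),interpolation=cv2.INTER_CUBIC)
cv2.imwrite("pics/held.png",np.hstack([a,b])[:,:,::-1])
E
```

```text
lifted w 0.06458699977226985 [-0.327 -0.305 -1.386] 19.2583
turn 3 0.25845327768122617
[ 0.54  -0.211  0.207] [ 0.241  0.576 -1.811] [ 0.114  0.031 -0.012] 0.06442903235668836 20.3417
```

View pics/held.png

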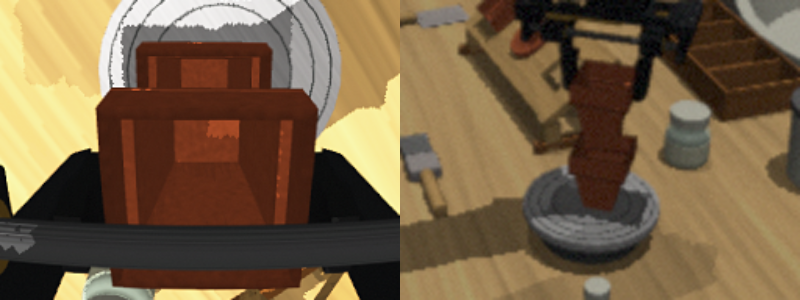

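The pot is held level, with its faces parallel to pot_low's (wrist tile: held rim about (105–310, 90), pot_low behind it at about (137–272, 45)). Inserting now.

```bash
cat >> h.py <<'E'
def insert(zs):   # zs: seated origin height
    p=lambda z:[LOW[0],LOW[1],z+GZ]
    robot.movel(p(zs+.045),max_speed=.05); f0=np.array(robot.get_force()); print("start err mm",(np.array(robot.get_tcp_pos())-p(zs+.045))*1e3)
    if robot.movel(p(zs+.006),max_speed=.08,force_limit=5):
        print("EARLY",np.array(robot.get_tcp_pos())-p(zs),np.array(robot.get_force())-f0); return None
    print("near",(np.array(robot.get_tcp_pos())-p(zs))*1e3,np.array(robot.get_force())-f0)
    st=robot.movel(p(zs-.004),max_speed=.012,force_limit=9)
    print("stop",st,(np.array(robot.get_tcp_pos())-p(zs))*1e3,np.array(robot.get_force())-f0,robot.get_time_s()); return f0
def press(f0,target=10.3):
    z=robot.get_tcp_pos()[2]; x,y=LOW[:2]; k=None
    for i in range(8):
        robot.pause(.08); f=robot.get_force()[2]-f0[2]; print("  fz %.2f z %.2f"%(f,robot.get_tcp_pos()[2]*1e3))
        if abs(f-target)<.6: break
        z-=np.clip((target-f)*3e-5,-3e-4,3e-4); robot.movel([x,y,z],max_speed=.02)
    t=robot.get_time_s(); L=[]
    while robot.get_time_s()<t+.7: robot.pause(.1); L.append(robot.get_force()[2]-f0[2])
    print("held",np.round(L,1),robot.get_time_s())
E
python3 - <<'E'
from h import *
np.set_printoptions(precision=2,suppress=True)
f0=insert(.069)
if f0 is not None: np.save("f0.npy",f0)
E
```

```text
start err mm [-0.07  0.08 -0.25]
near [0.05 0.17 5.83] [0.29 0.51 1.01]
stop True [ 0.31 -0.09  2.11] [-1.08 -0.58  8.35] 22.1333
```

Run:
```python
from h import *
press(np.load("f0.npy")); print(robot.get_wrist_torque(),robot.get_grip_width())
s=robot.snapshot("side"); w=robot.snapshot("wrist"); c=robot.get_calibration("side"); cw=robot.get_calibration("wrist")
q=proj(c,[LOW[0],LOW[1],.1])[0].astype(int)
a=cv2.resize(s[q[1]-30:q[1]+30,q[0]-40:q[0]+40],(400,300),interpolation=cv2.INTER_CUBIC); b=cv2.resize(w[130:280,156:356],(400,300),interpolation=cv2.INTER_CUBIC)
cv2.imwrite("pics/in1.png",np.hstack([a,b])[:,:,::-1])
```

```text
fz 8.41 z 142.61
  fz 3.74 z 142.65
  fz 5.69 z 142.60
  fz 8.31 z 142.60
  fz 8.65 z 142.56
  fz 9.45 z 142.56
  fz 9.49 z 142.58
  fz 9.11 z 142.57
held [10.4  9.7  9.9 10.6 10.5  9.8 10.9] 25.5
[0.06645704 0.02591302 0.00830929] 0.06418522449538407
```

View pics/in1.png

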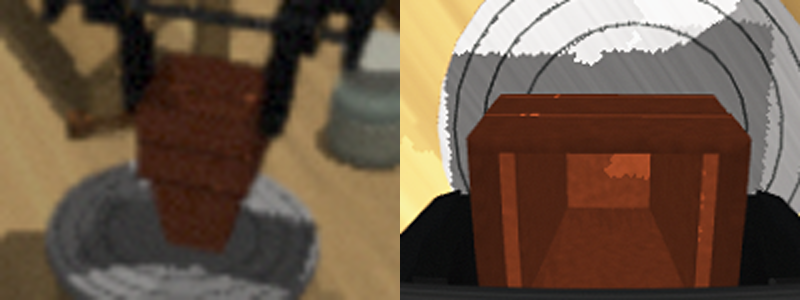

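It looks nested: upper ledge on the lower rim, edges parallel, and no gap line in the wrist tile at about (475–750, 130). It stopped 2 mm higher than planned, so I'll check the pot's height within the grip from the images.

```bash
cat > inhand.py <<'E'
from fit import *
from scipy.optimize import minimize
def inhand(c,p,q,im,rmax,rng=.004,excl=None):
    T=R.from_quat(q); k=T*DOWN.inv(); S=16
    i=cv2.GaussianBlur(im,(3,3),0).astype(float); m0=((i[...,0]>1.75*i[...,1])&(i[...,0]>30)).astype(np.uint8)
    zs=sq(.0646,.076); zs2=np.vstack([zs,sq(.0646,.052)])
    def cost(y):
        o=np.array(p)+k.apply([y[0],y[1],-GZ+y[2]])
        kk=k*R.from_euler('z',y[3]); h=contour(c,kk,o,True,zs2); m=np.zeros(m0.shape,np.uint8)
        cv2.fillPoly(m,[np.round(h*S).astype(np.int32)],255,cv2.LINE_AA,4)
        # only rows above rmax; beyond the hull only count sideways band (pot_low may show behind on the far side)
        yy=int(h[:,1].min()); d=np.abs(m/255.-m0)[yy+4:rmax,:]; cx=int(h[:,0].mean()); d=d[:,cx-70:cx+70]
        return d.sum()
    out=[]
    for z in(-.004,-.002,0,.002):
        b=min((minimize(lambda y:cost([y[0],y[1],z,y[2]]),[x,0.,0],method='Nelder-Mead',options=dict(initial_simplex=[[x,0,0],[x+.001,0,0],[x,.001,0],[x,0,.02]])) for x in(-.002,0,.002)),key=lambda s:s.fun); out.append((z,round(b.fun,1),b.x.round(4).tolist()))
    return out
if __name__=="__main__":
    c,p,q,im=pickle.load(open("h1.pkl","rb"))
    k=R.from_quat(q)*DOWN.inv(); o=np.array(p)+k.apply([0,0,-GZ]); print(proj(c,o+k.apply(sq(.0646,.076)),True).round(1).tolist())
    for r in inhand(c,p,q,im,265): print(r)
    m=(im[...,0]>1.75*im[...,1].astype(float))&(im[...,0]>30)
    for r in range(180,268,8): cc=np.where(m[r])[0]; print(r,cc.min(),cc.max(),end='; ')
    print([proj(c,o+k.apply(sq(.0646,.076)+[0,0,d]),True).round(1).tolist() for d in(-.002,.002)])
E
python3 inhand.py
```

```text
[[319.2, 316.9], [330.9, 201.1], [185.6, 201.0], [197.8, 316.7]]
(-0.004, np.float64(91.4), [0.001, 0.0005, -0.0252])
(-0.002, np.float64(54.9), [0.0008, 0.0004, -0.0366])
(0, np.float64(111.4), [0.0008, 0.0008, -0.0353])
(0.002, np.float64(157.3), [0.0008, 0.001, -0.0331])
180 216 300; 188 198 322; 196 192 328; 204 190 330; 212 191 329; 220 191 328; 228 191 329; 236 192 328; 244 193 327; 252 193 326; 260 194 326; [[[318.6, 314.7], [329.9, 199.8], [186.7, 199.7], [198.4, 314.5]], [[319.8, 319.2], [331.9, 202.4], [184.6, 202.3], [197.1, 319.0]]]
```

The pot sits about 2 mm low in the fingers, so the early stop means it's seated. I'll release, look at the stack, and pick the second pot.

```bash
python3 - <<'E'
from h import *
import pickle
np.set_printoptions(precision=3,suppress=True)
print(robot.get_force()); robot.ungrasp(); print("open",robot.get_grip_width(),robot.get_force(),robot.get_time_s())
robot.movel([LOW[0],LOW[1],.19],max_speed=.1); robot.movel([LOW[0],LOW[1],.28],max_speed=.2); robot.pause(.15)
c=robot.get_calibration("wrist"); tp=(robot.get_tcp_pos(),robot.get_orientation()); im=robot.snapshot("wrist")
pickle.dump([("low1",c,tp,im)],open("v1.pkl","wb")); print(robot.get_time_s())
cv2.imwrite("pics/st1.png",im[:,:,::-1])
E
cat > s5.py <<'E'
exec(open("s4.py").read().split("for nm in(")[0])
nm,c,tp,im=pickle.load(open("v1.pkl","rb"))[0]
zz=sq(.0646,.076)
def st(y): return R.from_euler('z',y[2]),np.array([y[0],y[1],.069])
Z=np.vstack([sq(.0646,.076),sq(.0646,.028)])
contour.__defaults__=(Z,)
D,M=mask(im,c,proj(c,np.array([LOW[0],LOW[1],.13]),True)[0],True)
s=fit([(nm,"low",c,tp,D)],st,LOW); print(s.fun,s.x,np.degrees(s.x[2]))
E
python3 s5.py
```

```text
[-1.082 -0.618  6.749]
open 0.087770426073493 [ 0.282 -0.285  0.429] 26.1333
27.5667
76.45029893890383 [ 0.5383 -0.2141  0.9495 -1.2275] 54.401956597393266
```

The stack's top pot is at (0.538, -0.214), yaw 54.4°, and its apparent size matches the seated height. Now the left-hand pot.

```bash
sed -i 's/^LOW=(.539,-.214,np.radians(54.9))/LOW=(.5386,-.214,np.radians(54.5))/' h.py
python3 - <<'E'
from h import *
import pickle
np.set_printoptions(precision=3,suppress=True)
pick(1)
if abs(robot.get_grip_width()-.0643)<.0015:
    lift(1); over(90,.165); robot.pause(.1)
    print(robot.get_tcp_pos(),robot.get_force(),robot.get_grip_width(),robot.get_time_s())
    pickle.dump((robot.get_calibration("wrist"),robot.get_tcp_pos(),robot.get_orientation(),w:=robot.snapshot("wrist")),open("h2.pkl","wb"))
    cv2.imwrite("pics/held2.png",cv2.resize(w[100:322,128:424],(592,444))[:,:,::-1])
E
sed -i 's/"h1.pkl"/"h2.pkl"/' inhand.py; python3 inhand.py
```

```text
hit False err mm [-0.002  0.038  0.208] [ 0.222  0.572 -0.486]
w 0.06430780166325265 f 34.99579345341772 [1.813 0.088 5.809] 30.8833
lifted w 0.06406980774899068 [-0.235 -0.574 -0.958] 34.8083
turn 3 0.6367282575333042
[ 0.539 -0.212  0.237] [ 0.678  0.405 -1.122] 0.06411753484145177 36.5667
[[319.3, 316.9], [331.0, 201.1], [185.7, 201.0], [197.9, 316.7]]
(-0.004, np.float64(90.2), [0.0001, 0.0004, -0.0288])
(-0.002, np.float64(55.9), [-0.0002, 0.0004, -0.0361])
(0, np.float64(112.3), [0.0004, 0.0005, -0.0316])
(0.002, np.float64(166.2), [0.0002, 0.0009, -0.0316])
180 217 300; 188 197 323; 196 190 329; 204 190 330; 212 191 329; 220 191 328; 228 191 329; 236 192 328; 244 192 327; 252 193 326; 260 194 325; [[[318.6, 314.6], [330.0, 199.8], [186.8, 199.7], [198.5, 314.4]], [[319.9, 319.2], [332.0, 202.4], [184.7, 202.3], [197.2, 319.0]]]
```

View pics/held2.png

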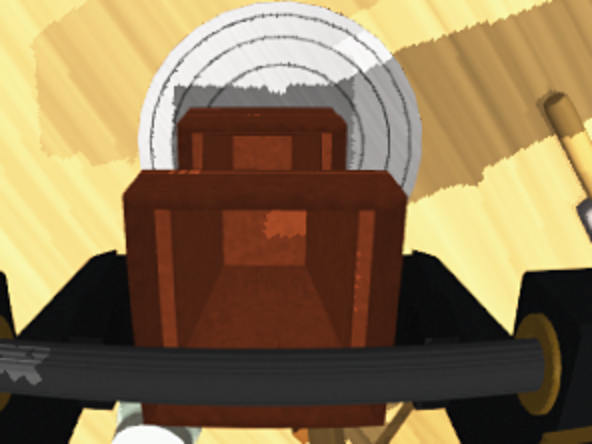

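The second pot is held level and parallel (rim about (125–405, 172)), with the stack directly behind it (about (180–345, 110)). Insert, then press if it stops about 2 mm above nominal as before.

```bash
python3 - <<'E'
from h import *
np.set_printoptions(precision=2,suppress=True)
f0=insert(.093)
if f0 is not None and abs(robot.get_tcp_pos()[2]-(.093+GZ)-.002)<.0012:
    press(f0); print(robot.get_force(),robot.get_wrist_torque())
    robot.ungrasp(); print("open",robot.get_grip_width(),robot.get_time_s())
    robot.movel([LOW[0],LOW[1],.215],max_speed=.1); robot.movel([LOW[0],LOW[1],.304],max_speed=.2); robot.pause(.15)
    import pickle
    c=robot.get_calibration("wrist"); tp=(robot.get_tcp_pos(),robot.get_orientation()); im=robot.snapshot("wrist"); s=robot.snapshot("side"); t=robot.snapshot("top")
    pickle.dump([("low2",c,tp,im)],open("v1.pkl","wb")); print(robot.get_time_s())
    cv2.imwrite("pics/fin.png",np.hstack([cv2.resize(im[100:280,130:370],(400,300)),cv2.resize(s[140:260,190:350],(400,300),interpolation=cv2.INTER_CUBIC)])[:,:,::-1])
E
sed -i 's/\.069\])/.093])/; s/sq(.0646,.028)/sq(.0646,.004)/; s/\.13\])/.155])/' s5.py; python3 s5.py
```

```text
start err mm [ 0.09 -0.04 -0.01]
near [-0.01  0.04  5.79] [ 0.02 -0.57 -0.07]
stop True [ 0.33 -0.06  2.11] [-1.57 -0.32  6.28] 38.4333
  fz 6.78 z 166.63
  fz 2.58 z 166.62
  fz 5.65 z 166.59
  fz 7.58 z 166.59
  fz 7.85 z 166.58
  fz 8.37 z 166.59
  fz 8.77 z 166.58
  fz 8.84 z 166.57
held [ 9.8  9.6 10.2 10.5 10.1  9.2  9.9 10.6] 41.9
[-0.8   0.31  9.12] [0.15 0.19 0.04]
open 0.08791892660409063 42.4333
43.9667
98.23301904312558 [ 0.5377 -0.2144  0.9443 -1.851 ] 54.10414930321935
```

View pics/fin.png

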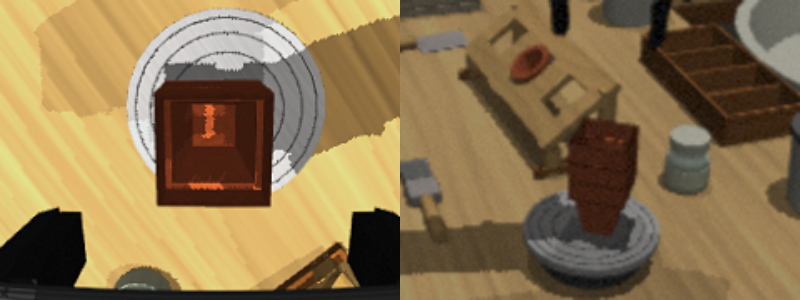

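The final view shows one straight, upright stack of three on the wheel (side tile, about (600,180)). The cup is still in its hole, the gripper is clear, and the clock reads 44 s.

```bash
python3 -c "
from cell import robot
print(robot.job_done(),robot.get_time_s())"
```

```text
the job is handed in; nothing more can be done
the job is handed in; nothing more can be done
```

Both pots are nested and were pressed home at about 10 N for over 0.5 s each; a straight stack of three stands on the wheel, and I handed the job in at about 44 s, with no verdict returned.

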